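# Fill the settling rack and hold it tilted to the mark on its swinging gauge

## Robot

A 7-joint arm with a two-finger parallel gripper is mounted at the origin on a cart in front of the work surface, level with it; the furniture and walls round the work are solid. World frame = base frame: x ahead of the robot, y to its left, z up, the work surface at z = 0. Lengths are in m, angles in rad, forces in N, time in s.
With the tool pointing down it reaches from about 0.35 to 0.9 m from the base axis. Payload 19.9 kg.
Tool frame: the origin (TCP) lies between the finger pads, 19 mm behind the fingertips; this is the grasp point; z points along the fingers, y is the direction in which the jaws open and shut (so a half turn about z gives the same grasp; the last joint's range is limited). The gripper opens to 85 mm and grips with 20 to 120 N. Pads are 22 mm wide; open, the fingers measure 114 mm over their backs; the gripper's body (76 mm by 85 mm) begins 54 mm behind the grasp point. The pads swing forward as they close: fully open they stand 13 mm farther back than shut.
Start: joints at [-1.264, 0.417, -0.01, 1.614, 0.005, 1.111, -0.053], TCP at [0.214, 0.587, 0.25] pointing down, gripper open.
Joint ranges: [-2.81, 2.81], [-0.39, 2.02], [-1.27, 1.25], [0.06, 2.57], [-1.19, 4.33], [0.19, 2], [-2.82, 2.82]. Speed limits (rad/s): [1.89, 1.89, 2.39, 2.39, 3.01, 3.01, 3.01].

## Interface

Orientations are given as a 3x3 rotation matrix whose columns are the frame's x, y, z axes.
In Python, from plant import bot gives the robot as it stands. Calls block until the motion is done:
- bot.move_ptp(position, orientation): joint-space move of the TCP to a pose.
- bot.move_l(position, rot=None, rate=0.15): straight line of the TCP; rot=None keeps the orientation; rate is the mean speed in m/s.
- bot.move_joints(angles): joint-space move.
- bot.move_gripper(opening, squeeze=None): opening from 0.0 (shut) to 1.0 (fully open); squeeze is the grip in N (None keeps the last); returns when the fingers have stopped.
- bot.pause(seconds).
- bot.ik(position, orientation): joint angles nearest the present ones, or None.
- bot.grab_frame(name): name is "scene" or "top"; returns the picture (420x560x3 uint8, blue, green, red); there is no depth.
- bot.get_calibration(name): a dict with "fov_y" (degrees; the focal length in pixels is half the picture's height over the tangent of half this angle, whatever the lens; pixels are square), "cx", "cy" (the principal point, pixels), "dist" ([k1, k2, p1, p2, k3] as OpenCV has them; the pictures are not rectified), "R" (3x3) and "t" (3): a world point X has camera coordinates R X + t. Camera axes: x right, y down, z forward; pixel columns grow to the right and rows downward; lengths in m; the calibration is good to about 2 mm. A picture is of the moment at which its call begins. get_calibration takes no time and is no camera call.
A pose or a line that the arm cannot do raises bot.MotionError and nothing moves.
- bot.finish_job(): hands the job in, once; it reports no verdict.
Readings, each from a call of its own:
- bot.get_t(): time.
- bot.get_qpos(): joint angles.
- bot.get_dq(): joint speeds.
- bot.get_joint_torque(): joint torques, N m.
- bot.get_ee_pos(): TCP position.
- bot.get_tcp_rot(): TCP orientation.
- bot.get_force(): force on the tool from outside, world axes, zero at the start.
- bot.get_wrist_torque(): the same for the moment, N m.
- bot.get_finger_gap(): opening from 0.0 (shut) to 1.0 (fully open).
Only numpy, scipy, OpenCV 4.12 (cv2) and the standard library are available. Lean on these libraries where they do the work, as an engineer would, in place of code of your own. Each camera call takes 0.05 s, during which the arm holds its last target. There are 200 camera calls.

## Task

So that all four bath samples settle at the set slope, set the two spare vials from the bench upright and fully down into the two empty pockets of the white tilting rack, leaving the vials already in it and the other things on the bench where they are. Then take the rack by its black handle and rock it over on its pivot studs until the swinging pointer of the angle gauge on its front settles on the red mark. Hold it there: the job ends with the gripper still holding the handle, the pointer at rest on the mark and all four vials in the rack.

Things in the scene. Friction and masses are not known exactly. Their poses are not given: they have to be found in the camera images.
- stand: grey stand fixed on the bench: base plate 300 x 116 x 16 mm, two uprights (44 mm wide, 10 mm thick, up to z = 114 mm) 129 mm before and behind its middle; origin at the centre of its underside, x along the pivot axis (away from the robot at yaw 0), y left, z up. The pivot axis runs along x, 92 mm above the origin
- tilt_rack: white rack block 236 x 46 x 36 mm that rocks on the stand's two pivot studs; origin on the pivot axis midway between the uprights, x along the axis, z up when level, as at the start; top face 8 mm above the axis. A steel bar under it swings it back level when let go (0.1 to 0.3 N m per rad): hold it to keep it tilted. Rocks 0.75 rad either way. Gauge at its front end, handle at the far end
- handle (a point): middle of the grip of the rack's upright black handle: 14 mm thick along the rack's y (grasp across this), 26 mm wide along x, 56 mm high (28 mm above and below this point), 100 mm behind the rack's origin along its x and 66 mm above the pivot axis
- pocket1 (a point): pocket nearest the gauge (x = -84 mm in the rack's frame); point at the middle of the pocket's bottom, on top of its cushion, where the underside of a vial comes to rest, 18 mm below the pivot axis. Round pocket 28 mm wide, chamfered, its mouth 26 mm above this point. Its z axis is the rack's
- pocket2 (a point): second pocket, the same, x = -46 mm in the rack's frame
- pocket3 (a point): third pocket, the same, x = -8 mm in the rack's frame
- pocket4 (a point): fourth pocket, nearest the handle, the same, x = +30 mm in the rack's frame
- gauge_pointer (a joint): swinging pointer of the angle gauge (white dial, 112 mm, centred on the pivot axis at the rack's front end, facing the robot): angle on the dial from its 12 o'clock, rad, positive to the left as the robot sees it. At rest it points straight up, so it reads how far the rack is tilted to the right (top and handle towards the stand's -y). Swings 3 to 4 times a second, settles in about 1 s
- gauge_bezel (a joint): turning rim of the gauge with the red mark: the mark's angle on the dial from 12 o'clock, rad, positive to the left as the robot sees it; set to another angle for each job, 0.25 to 0.52, and locked tight. The pointer is on the mark when both joints read the same
- pointer_tip (a point): tip of the black pointer, 44 mm from the dial's centre
- mark (a point): middle of the red mark at the dial's edge (10 mm long, 9 degrees wide), 44 mm from the dial's centre
- seated_vial_a: glass sample vial that starts in a pocket of the rack, body 25 mm in diameter up to 52 mm, screw cap 22 mm in diameter above, 62 mm high in all; origin at the centre of its underside, z up. It stands 36 mm proud of the rack's top when seated
- seated_vial_b: the other vial that starts in a pocket, same size and frame
- spare_vial_a: spare sample vial standing on the bench at the start, same size and frame, about 30 g
- spare_vial_b: the other spare vial standing on the bench, same size and frame
- cushion1: orange silicone cushion disc, 25 mm in diameter, 4 mm thick, lying loose at the bottom of a pocket (there is one in each pocket; they stay there under the vials); origin at the centre of its underside
- cushion2: another cushion disc
- cushion3: another cushion disc
- cushion4: another cushion disc
- beaker: small clear plastic beaker standing on the bench, 57 mm wide, 71 mm high; a bystander
- sampling_syringe: syringe lying on the bench in front, on the right, 136 mm long; a bystander
- black_tape: black tape roll lying flat, 55 mm wide, 19 mm high; a bystander
- tape_roll: pale masking tape roll lying flat, 98 mm wide, 25 mm high; a bystander
- pen: marker pen lying on the bench, 135 mm long; a bystander

How it is judged:
By the outcome, as a careful person would: the job done as asked, in the order asked, and still so for the second after the job is handed in, while the arm keeps its last pose, push and grip.
It also fails if it takes over 54 s, if anything falls off the work surface, if the arm or the gripper's body presses on something with over 40 N, if the wrist force passes 120 N, or if a joint passes its speed limit or range.

## Working session

There is one attempt and no reset: what is moved stays moved. The work goes in short steps, each a Python script; the robot and the scene stay as the last script left them, time stands still between calls to the robot, and variables do not carry over. Pictures are saved under pics/ and viewed, about 8 in all and at most 12, crops included, and the job is handed in when it is done.

```bash
ls; mkdir -p pics; python3 - <<'E'
from plant import bot
import cv2,numpy as np
for n in("scene","top"):
    cv2.imwrite(f"pics/{n}0.png",bot.grab_frame(n)); c=bot.get_calibration(n); print(n,c, "cam pos",-np.array(c["R"]).T@np.array(c["t"]))
print(bot.get_t(),bot.get_tcp_rot())
E
```

```text
pics
scene {'fov_y': 50.148818834527475, 'cx': 276.7911936294817, 'cy': 208.75201071086502, 'dist': array([-0.06914495,  0.        ,  0.        ,  0.        ,  0.        ]), 'R': array([[ 0.87536509, -0.48341185,  0.00699516],
       [-0.292562  , -0.54118109, -0.78837206],
       [ 0.38489404,  0.68806686, -0.61515898]]), 't': array([-0.45450669,  0.26804443,  1.04420403])} cam pos [ 0.074371   -0.79313553  0.85684957]
top {'fov_y': 49.475368622266956, 'cx': 281.6809538433695, 'cy': 208.5383618855261, 'dist': array([0.05146576, 0.        , 0.        , 0.        , 0.        ]), 'R': array([[ 9.04744036e-03, -9.99958417e-01,  1.14346792e-03],
       [-9.80409268e-01, -9.09556263e-03, -1.96761120e-01],
       [ 1.96763339e-01,  6.59117957e-04, -9.80450791e-01]]), 't': array([0.02312786, 0.53884945, 1.57567387])} cam pos [0.2180489  0.02698949 1.65086887]
0.1 [[-9.39788384e-01  3.41756800e-01 -2.86785510e-04]
 [ 3.41756905e-01  9.39787760e-01 -1.08776466e-03]
 [-1.02233458e-04 -1.12027953e-03 -9.99999367e-01]]
```

View pics/scene0.png

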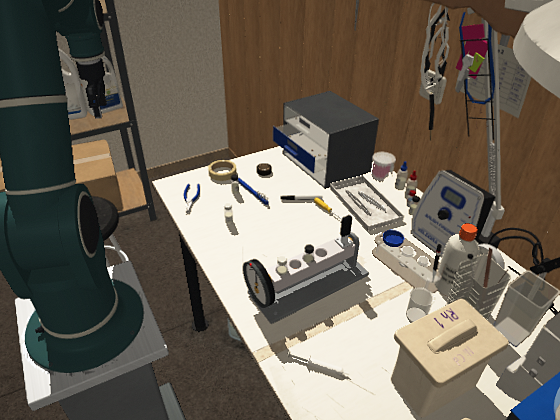

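View pics/top0.png

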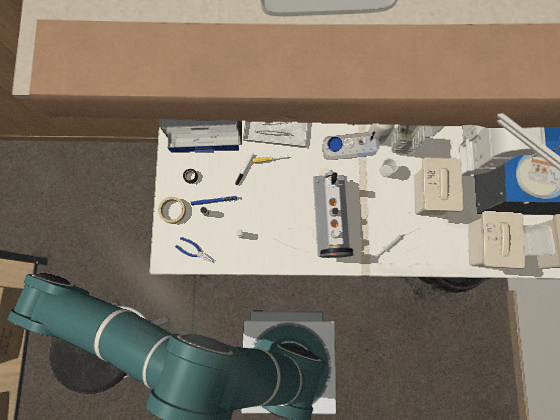

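The scene view shows the rack with its gauge at (258,282) and handle at (346,227). The spare vials stand at (229,213), white cap, and (236,188), dark cap. In the top view the rack is at (333,215) and the spares at (240,233) and (206,211). I'll zoom in on these.

```bash
python3 - <<'E'
import cv2,numpy as np
t=cv2.imread("pics/top0.png");s=cv2.imread("pics/scene0.png")
a=cv2.resize(t[165:265,300:365],None,fx=5,fy=5,interpolation=cv2.INTER_CUBIC) #325x500
b=cv2.resize(t[195:245,190:260],None,fx=6,fy=5,interpolation=cv2.INTER_CUBIC) #420x250
c=cv2.resize(s[175:230,200:270],None,fx=6,fy=250/55,interpolation=cv2.INTER_CUBIC)
o=np.hstack([a,np.vstack([b,c])]);cv2.imwrite("pics/z1.png",o);
cv2.imwrite("pics/z2.png",cv2.resize(s[205:315,235:375],None,fx=5,fy=5,interpolation=cv2.INTER_CUBIC))
E
```

```text
(no output)
```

View pics/z1.png

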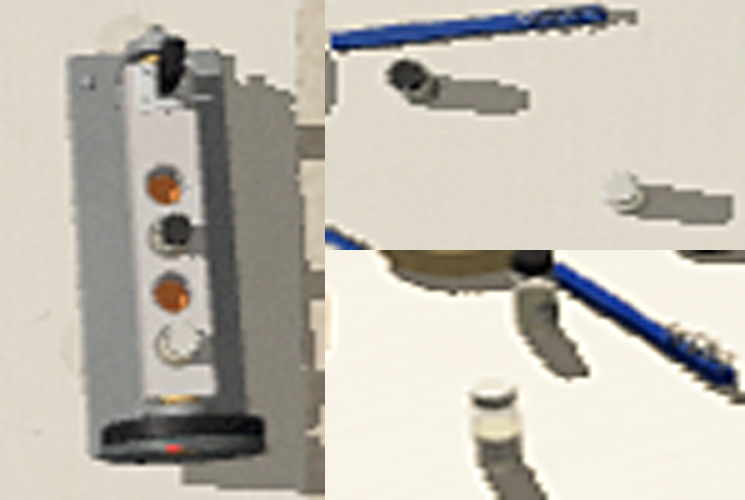

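View pics/z2.png

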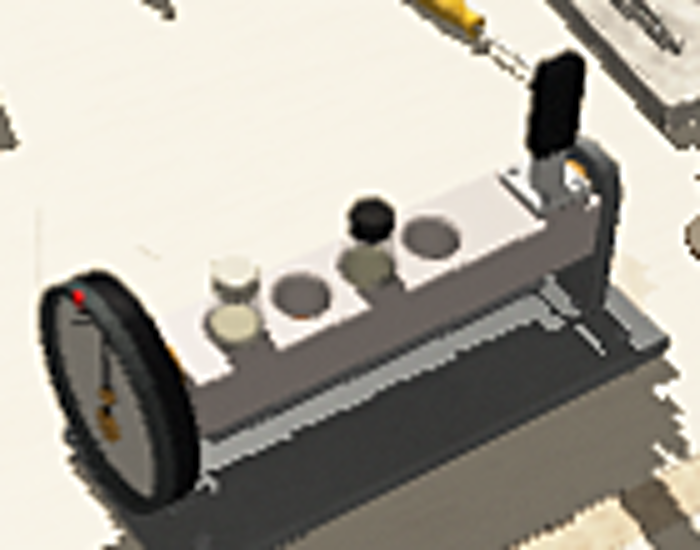

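The seated vials are in pockets 1 and 3, so pockets 2 and 4 are empty (orange cushions showing). The red mark is near scene (251,264). Next I'll measure positions.

```bash
cat > h.py <<'E'
import cv2,numpy as np
from plant import bot
C={n:bot.get_calibration(n) for n in("scene","top")}
def ray(n,p):
    c=C[n];f=210/np.tan(np.radians(c["fov_y"])/2);K=np.array([[f,0,c["cx"]],[0,f,c["cy"]],[0,0,1.]])
    u=cv2.undistortPoints(np.array(p,float).reshape(1,1,2),K,np.array(c["dist"]))[0,0]
    R=np.array(c["R"]);d=R.T@[u[0],u[1],1];return -R.T@np.array(c["t"]),d/np.linalg.norm(d)
def plane(n,p,z):
    o,d=ray(n,p);return o+d*(z-o[2])/d[2]
def tri(ps,pt):
    (a,u),(b,v)=ray("scene",ps),ray("top",pt)
    s,t=np.linalg.lstsq(np.c_[u,-v],b-a,rcond=None)[0];P,Q=a+s*u,b+t*v
    return (P+Q)/2,np.linalg.norm(P-Q)
def proj(n,X):
    c=C[n];f=210/np.tan(np.radians(c["fov_y"])/2);K=np.array([[f,0,c["cx"]],[0,f,c["cy"]],[0,0,1.]])
    return cv2.projectPoints(np.array(X,float).reshape(-1,3),cv2.Rodrigues(np.array(c["R"]))[0],np.array(c["t"]),K,np.array(c["dist"]))[0].reshape(-1,2)
def blobs(im,box,f,k=8,amin=3):
    """centroids, areas, bbox (px) of mask f(b,g,r,hsv) in box=(x0,y0,x1,y1), upsampled k"""
    x0,y0,x1,y1=box;z=cv2.resize(im[y0:y1,x0:x1],None,fx=k,fy=k,interpolation=cv2.INTER_LINEAR)
    h=cv2.cvtColor(z,cv2.COLOR_BGR2HSV);m=f(h[...,0].astype(int),h[...,1].astype(int),h[...,2].astype(int)).astype(np.uint8)
    n,_,st,ce=cv2.connectedComponentsWithStats(m)
    return [((x0+(ce[i,0]+.5)/k-.5).round(2),(y0+(ce[i,1]+.5)/k-.5).round(2),round(st[i,4]/k**2,1),(st[i,2:4]/k).round(1).tolist()) for i in range(1,n) if st[i,4]>amin*k*k]
E
python3 - <<'E'
from h import *
t=cv2.imread("pics/top0.png");s=cv2.imread("pics/scene0.png")
def hsv(im,x,y): return cv2.cvtColor(im,cv2.COLOR_BGR2HSV)[y,x].tolist()
print("top face",hsv(t,330,195),"cush",hsv(t,333,224),"cap",hsv(t,336,234),"blk",hsv(t,335,211), "bench",hsv(t,245,225),"sparew",hsv(t,240,232),"spareb",hsv(t,203,210))
print("scene face",hsv(s,330,245),"pk",hsv(s,321,252),"capw",hsv(s,282,258),"blk",hsv(s,309,248),"bench",hsv(s,245,225),"sparew",hsv(s,228,206),"blk",hsv(s,235,178))
print("cush top",blobs(t,(320,195,345,240),lambda h,s,v:(h<16)&(s>140)))
print("nonwhite top",blobs(t,(326,197,342,240),lambda h,s,v:v<150))
print("pk scene",blobs(s,(285,240,330,272),lambda h,s,v:v<150))
print("red",blobs(s,(240,255,265,275),lambda h,s,v:((h<8)|(h>172))&(s>120),amin=.5),blobs(t,(315,240,355,262),lambda h,s,v:((h<8)|(h>172))&(s>120),amin=.5))
print("handle",blobs(s,(335,212,357,240),lambda h,s,v:v<45),blobs(t,(325,168,342,188),lambda h,s,v:v<50))
print("blackspare",blobs(t,(198,203,212,216),lambda h,s,v:v<70),blobs(s,(228,172,240,186),lambda h,s,v:v<60))
E
```

```text
top face [12, 16, 204] cush [12, 185, 135] cap [21, 23, 210] blk [10, 13, 59] bench [20, 24, 223] sparew [22, 22, 210] spareb [15, 26, 59]
scene face [15, 17, 234] pk [15, 32, 111] capw [21, 26, 237] blk [20, 30, 51] bench [23, 16, 248] sparew [30, 5, 255] blk [150, 30, 17]
cush top [(np.float64(332.43), np.float64(202.48), np.float64(22.2), [5.6, 5.2]), (np.float64(333.96), np.float64(223.77), np.float64(24.6), [6.1, 5.6])]
nonwhite top [(np.float64(337.16), np.float64(209.96), np.float64(102.6), [11.8, 23.4]), (np.float64(331.97), np.float64(201.07), np.float64(37.7), [7.2, 7.8]), (np.float64(326.12), np.float64(231.15), np.float64(22.8), [1.9, 20.9]), (np.float64(333.61), np.float64(222.57), np.float64(39.3), [7.8, 8.0]), (np.float64(339.05), np.float64(235.25), np.float64(22.0), [8.6, 7.0])]
pk scene [(np.float64(314.45), np.float64(261.57), np.float64(416.6), [31.4, 27.4]), (np.float64(320.77), np.float64(252.31), np.float64(71.5), [11.5, 8.1]), (np.float64(294.91), np.float64(263.87), np.float64(78.1), [11.6, 8.5]), (np.float64(285.31), np.float64(262.33), np.float64(5.8), [1.9, 4.0]), (np.float64(286.82), np.float64(270.65), np.float64(3.7), [2.6, 2.6])]
red [(np.float64(250.11), np.float64(264.17), np.float64(8.1), [3.1, 4.0])] [(np.float64(334.12), np.float64(254.41), np.float64(4.0), [2.9, 2.0])]
handle [(np.float64(345.8), np.float64(225.68), np.float64(169.8), [10.9, 21.0])] [(np.float64(333.78), np.float64(177.72), np.float64(39.6), [5.2, 10.6])]
blackspare [(np.float64(203.38), np.float64(209.78), np.float64(21.4), [5.6, 5.6])] [(np.float64(234.1), np.float64(177.2), np.float64(35.3), [7.0, 6.6])]
```

```bash
python3 - <<'E'
from h import *
np.set_printoptions(precision=4,suppress=True)
P={}
for k,ps,pt,z in [("p4",(320.77,252.31),(331.97,201.07),.1),("p2",(294.91,263.87),(333.61,222.57),.1),
 ("white",(227.9,204.75),(239.25,232.6),.062),("black",(234.1,177.2),(203.38,209.78),.058),("handle",(345.8,225.68),(333.78,177.72),.16),("mark",(250.11,264.17),(334.12,254.41),.13)]:
    a,b=plane("scene",ps,z),plane("top",pt,z);P[k]=(a+b)/2;print(k,a,b,"tri",*tri(ps,pt))
for q in(0,1,2):
    p4,p2=[(plane("scene",(320.77,252.31),.1),plane("scene",(294.91,263.87),.1)),(plane("top",(331.97,201.07),.1),plane("top",(333.61,222.57),.1)),(P["p4"],P["p2"])][q]
    d=p4-p2;yaw=np.arctan2(d[1],d[0]);u=d/np.linalg.norm(d);print("len",np.linalg.norm(d),"yaw",yaw,"origin",(p4+p2)/2+u*.008,"handle",(p4+p2)/2+u*.108, "dial",(p4+p2)/2-u*.110)
# zooms for checks
t=cv2.imread("pics/top0.png");s=cv2.imread("pics/scene0.png")
for (im,n) in((t,"top"),(s,"scene")):
    x,y=proj(n,[P["white"]])[0];print(n,x,y)
    g=cv2.cvtColor(im,cv2.COLOR_BGR2GRAY);print(g[int(y)-6:int(y)+16,int(x)-9:int(x)+10])
E
```

```text
p4 [ 0.5588 -0.1491  0.1   ] [ 0.5574 -0.1467  0.1   ] tri [ 0.5588 -0.1474  0.0982] 0.002176225492372334
p2 [ 0.483 -0.153  0.1  ] [ 0.4816 -0.1514  0.1   ] tri [ 0.4827 -0.1519  0.0988] 0.001835910500637201
white [0.4556 0.1802 0.062 ] [0.4492 0.1765 0.062 ] tri [0.4511 0.1754 0.0662] 0.0050431084221435355
black [0.5336 0.3077 0.058 ] [0.5306 0.3065 0.058 ] tri [0.5315 0.3059 0.0594] 0.0024636797166618513
handle [ 0.6249 -0.1512  0.16  ] [ 0.6251 -0.1471  0.16  ] tri [ 0.6268 -0.1479  0.1566] 0.0015551014608415814
mark [ 0.3767 -0.1306  0.13  ] [ 0.369  -0.1481  0.13  ] tri [ 0.3683 -0.1465  0.1476] 0.0022224129549551904
len 0.07592446854875753 yaw 0.0516251330752278 origin [ 0.5289 -0.1507  0.1   ] handle [ 0.6288 -0.1455  0.1   ] dial [ 0.4111 -0.1568  0.1   ]
len 0.07594764158291442 yaw 0.06167649104095225 origin [ 0.5275 -0.1486  0.1   ] handle [ 0.6273 -0.1424  0.1   ] dial [ 0.4097 -0.1559  0.1   ]
len 0.07593509609234864 yaw 0.05665157889547159 origin [ 0.5282 -0.1496  0.1   ] handle [ 0.628 -0.144  0.1  ] dial [ 0.4104 -0.1563  0.1   ]
top 238.7446052243985 231.694437692102
[... 2912 characters left out ...]
 199 215 220 219 218 215 201 215 242 245 243
  243]
 [244 243 243 243 245 248 219 205 218 220 220 219 218 210 218 242 245 244
  244]
 [243 243 244 244 245 248 222 210 221 220 220 220 221 218 212 243 246 243
  244]
 [244 244 244 244 244 249 216 194 223 229 228 228 231 186 181 243 247 244
  244]
 [245 244 244 243 244 250 221 142 157 180 196 183 159 113 150 244 249 245
  244]
 [244 243 244 243 245 249 238 140  96 100 114 111  98  84 147 247 249 245
  244]
 [244 244 245 244 245 249 251 169  91  83  76  84  97  89 133 247 249 244
  243]
 [244 244 244 244 245 248 249 164  94 101  95  97 101  92 131 248 249 244
  243]
 [244 245 244 244 245 248 246 165  98  93  83  87  96  93  93 245 251 243
  242]]
```

```bash
cat >> h.py <<'E'
YAW=.0566
def rot(yaw):  # jaw (tool y) along yaw+90deg, tool down
    c,s=np.cos(yaw),np.sin(yaw);return np.array([[-c,-s,0],[-s,c,0],[0,0,-1.]])
def pick(x,y):
    bot.move_gripper(.55,20)
    for sgn in (1,-1):
        R=rot(YAW+sgn*np.pi/2)
        q=bot.ik([x,y,.12],R)
        if q is not None: break
    bot.move_ptp([x,y,.12],R); bot.move_l([x,y,.042],rate=.15)
    bot.move_gripper(0,20); print("g1",bot.get_finger_gap(),bot.get_t()); bot.move_gripper(.5)
    bot.move_l([x,y,.085],rate=.2); bot.move_ptp([x,y,.085],rot(YAW)); bot.move_l([x,y,.05],rate=.15)
    bot.move_gripper(0,35); print("g2",bot.get_finger_gap(),bot.get_t()); bot.move_l([x,y,.25],rate=.25)
    print("held",bot.get_finger_gap(),bot.get_t())
E
python3 - <<'E'
from h import *
pick(.453,.178)
print(bot.get_t(),bot.get_qpos().round(3),bot.get_force())
bot.move_ptp([.4823,-.1522,.19],rot(YAW))
print(bot.get_t(),bot.get_ee_pos(),bot.get_force())
s=bot.grab_frame("scene");t=bot.grab_frame("top");cv2.imwrite("pics/s1.png",s);cv2.imwrite("pics/t1.png",t)
a=cv2.resize(s[190:310,240:360],None,fx=5,fy=5,interpolation=cv2.INTER_CUBIC);b=cv2.resize(t[170:270,300:340],None,fx=5,fy=6,interpolation=cv2.INTER_CUBIC)
cv2.imwrite("pics/z3.png",np.hstack([a,b]))
E
```

```text
g1 0.28559509169232206 3.9917
g2 0.27806819722508436 6.6167
held 0.27630620224141383 7.5667
7.5667 [-0.716  0.172  0.311  1.959 -0.061  1.021  1.25 ] [ 0.41131043  0.07381512 -0.16337084]
8.8417 [ 0.48257929 -0.15105346  0.18978595] [0.63207166 0.08665786 0.11517843]
```

View pics/z3.png

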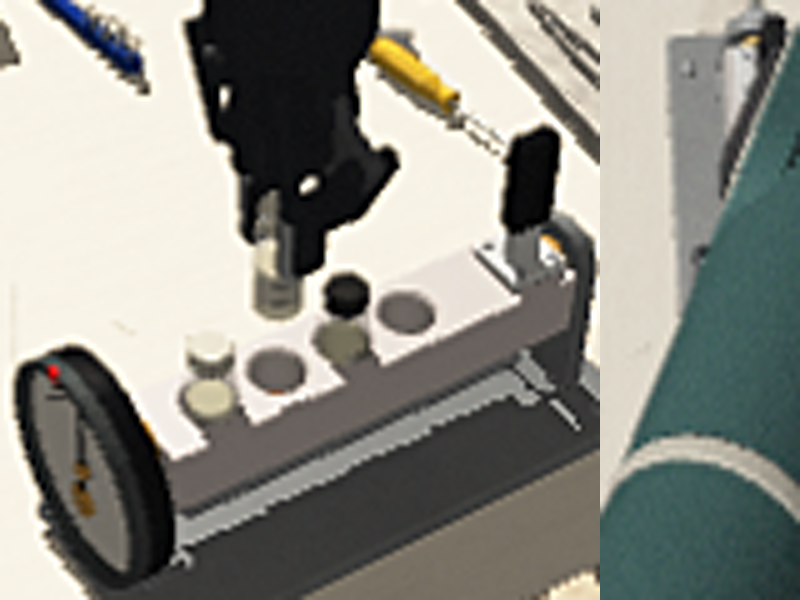

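Holding the white vial: its bottom is near crop (276,318), above pocket 2's mouth at crop (276,371). I'll check its scene-camera projection against where the arm says it is.

```bash
python3 - <<'E'
from h import *
s=cv2.imread("pics/s1.png")
a=np.linspace(0,2*np.pi,60)
P=np.c_[.4826+.0125*np.cos(a),-.1511+.0125*np.sin(a),0*a+.14]
p=proj("scene",P);print("pred bottom ellipse x",p[:,0].min(),p[:,0].max(),"ymax",p[:,1].max())
g=cv2.cvtColor(s,cv2.COLOR_BGR2GRAY);print(g[238:258,286:304]); 
print("pocket centre px",proj("scene",[[.4823,-.1522,.1]]))
print(blobs(s,(285,240,330,272),lambda h,s,v:v<150))
E
```

```text
pred bottom ellipse x 289.50680641908656 300.28395597889056 ymax 254.87391100673526
[[245 252 253 137  38 124 196 211 218 112  59  87  50  13  17  19  18  11]
 [243 245 252 252 223 191 212 223 236 125  58  86  48  17  16  17  19  12]
 [243 243 245 250 232 205 209 217 198  95  61  86  40  13  19  18  18  12]
 [243 242 244 247 229 205 207 216 184  86  62  87  39   9  19  18  16   8]
 [243 243 243 247 222 204 209 218 185  86  64  87  40  11  17  15  12   0]
 [243 242 243 247 222 178 206 222 187  85  62  86  38   8  11   7   0   0]
 [242 243 244 250 229 147 155 200 224 116  62  83  42   4   0   6  95 242]
 [243 244 245 252 218 126 108 139 161 125  83  81  75  42  82 245 253 254]
 [243 243 243 252 205 115  97 109 100  95  96  91  88  85 143 253 254 252]
 [243 242 244 252 205 114  98 108  86  69  69  79  95  91 168 250 250 254]
 [242 243 244 252 203 114 101 109 106 102  96 100 102  89 170 248 249 254]
 [243 243 244 252 200 112  99 108 108 105 100  99 102  86 168 248 249 254]
 [243 243 244 252 202 116  98 105  85  73  71  81  94  92 170 247 249 254]
 [243 243 244 250 197 120 116 124 104  94
[... 269 characters left out ...]
244 243 244 245 247 246 248 244 241 239 236 232 232 235 232 164]
 [244 243 244 244 244 244 246 242 241 236 234 232 231 232 232 239 199 126]
 [247 246 245 245 245 242 237 234 235 234 233 233 232 232 234 242 168 103]]
pocket centre px [[294.47600069 263.74629211]]
[(np.float64(296.88), np.float64(245.86), np.float64(118.6), [14.0, 13.8]), (np.float64(314.38), np.float64(261.65), np.float64(421.2), [32.9, 27.4]), (np.float64(320.76), np.float64(252.31), np.float64(71.7), [11.4, 8.1]), (np.float64(294.91), np.float64(263.86), np.float64(78.3), [11.6, 8.5]), (np.float64(285.3), np.float64(262.31), np.float64(5.9), [1.9, 4.0]), (np.float64(286.83), np.float64(270.65), np.float64(3.7), [2.6, 2.8])]
```

```bash
cat >> h.py <<'E'
def lower(x,y,z0,z1,fmax=8,dz=.004,rate=.05):
    f0=bot.get_force();z=z0
    while z>z1+1e-6:
        z=max(z-dz,z1);bot.move_l([x,y,z],rate=rate);f=bot.get_force()-f0;e=bot.get_ee_pos()
        print(round(z,4),(e*1000).round(1),f.round(1))
        if np.linalg.norm(f)>fmax: return z
    return z
E
python3 - <<'E'
from h import *
bot.move_l([.4829,-.1525,.158],rate=.1);print(bot.get_ee_pos());bot.pause(.2);print(bot.get_ee_pos())
lower(.4829,-.1525,.158,.1245);print(bot.get_t(),bot.get_finger_gap())
cv2.imwrite("pics/s2.png",bot.grab_frame("scene"))
E
```

```text
[ 0.48294354 -0.1524278   0.15807447]
[ 0.4832115  -0.15253098  0.15856463]
0.154 [ 482.8 -152.5  153.9] [-0.5 -1.4 -0.4]
0.15 [ 482.8 -152.5  149.7] [-0.2 -0.6 -0.3]
0.146 [ 482.7 -152.8  145.7] [-1.  -3.2 -0.3]
0.142 [ 482.8 -152.8  141.8] [-1.5 -5.6 -0.5]
0.138 [ 482.9 -152.9  137.8] [-1.3 -6.3  1.5]
0.134 [ 482.8 -152.9  133.8] [-2.3 -5.8  1.8]
0.13 [ 482.7 -152.9  129.7] [-1.5 -6.5 -2. ]
0.126 [ 482.6 -152.9  125.6] [-1.7 -6.4 -3.2]
0.1245 [ 482.9 -153.   124.8] [-4.9 -5.6 10.8]
11.8583 0.2803094953889873
```

```bash
python3 - <<'E'
from h import *
bot.move_gripper(.55);e=bot.get_ee_pos();bot.move_l([.4829,-.1525,.22],rate=.25);print(bot.get_t(),bot.get_force())
pick(.532,.307)
bot.move_ptp([.558,-.1498,.25],rot(YAW))
bot.move_l([.558,-.1498,.158],rate=.2);bot.pause(.1)
cv2.imwrite("pics/s3.png",bot.grab_frame("scene"))
lower(.558,-.1498,.158,.1245);print(bot.get_t(),bot.get_finger_gap())
s=bot.grab_frame("scene");cv2.imwrite("pics/s4.png",s)
cv2.imwrite("pics/z4.png",cv2.resize(s[190:310,235:375],None,fx=5,fy=5,interpolation=cv2.INTER_CUBIC))
E
```

```text
12.7917 [ 0.41763     0.29024226 -0.38152666]
g1 0.2835204745641661 15.7167
g2 0.2791321653177034 18.3167
held 0.27897641549926155 19.2667
0.154 [ 558.  -149.7  154.1] [-0.5 -0.6 -0.4]
0.15 [ 557.8 -149.8  149.7] [-0.7 -0.2  0.2]
0.146 [ 557.9 -149.8  145.7] [ 0.4  0.9 -0.5]
0.142 [ 557.9 -149.8  141.8] [-0.1 -0.1  0.7]
0.138 [ 557.9 -149.8  137.7] [-0.9  0.8  0.3]
0.134 [ 557.9 -149.8  133.8] [-0.7  0.2  0.2]
0.13 [ 557.9 -149.8  129.8] [-0.4 -0.  -0.1]
0.126 [ 557.9 -149.8  125.7] [-0.9 -0.4  0.5]
0.1245 [ 558.2 -149.8  124.8] [-1.2  1.6  6.8]
23.95 0.2758408920365213
```

View pics/z4.png

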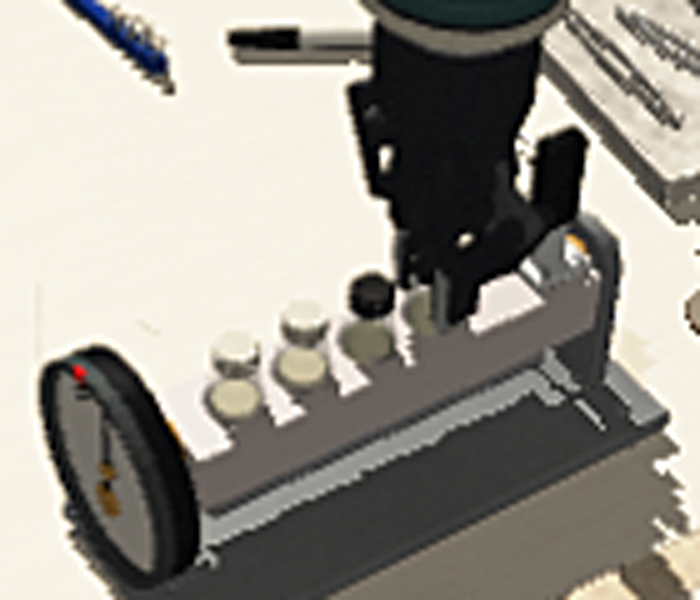

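Both vials are in: white in pocket 2, the dark-capped one in pocket 4, each at seat height. Now I'll estimate the mark angle from the first scene picture, using the hub at zoom (107,397) and the red mark.

```bash
python3 - <<'E'
from h import *
np.set_printoptions(precision=4,suppress=True)
yaw=.053;u=np.array([np.cos(yaw),np.sin(yaw),0]);v=np.array([-u[1],u[0],0]);O=np.array([.5281,-.1515,.092])
for hub in((256,284),(256,286)):
    o,d=ray("scene",hub);s=np.linalg.lstsq(np.c_[u,-d],o-O,rcond=None)[0][0];print("hub axial",s)
for D in(.13,.14,.15,.16):
    o,d=ray("scene",(250.11,264.17));P=o+d*(((O-u*D)-o)@u)/(d@u);w=P-O;print(D,"y,z",w@v,w[2],"r",np.hypot(w@v,w[2]),"ang",np.arctan2(w@v,w[2]), "top px if so",proj("top",[P]))
    o,d=ray("top",(334.12,254.41));P=o+d*(((O-u*D)-o)@u)/(d@u);w=P-O;print("   top y,z",w@v,w[2])
    print("   pointer tip px",proj("scene",[O-u*D+[0,0,.044], O-u*D]).tolist())
E
```

```text
hub axial -0.1521674429897524
hub axial -0.15409082510960423
0.13 y,z 0.06727463016531882 -0.005241232992859973 r 0.0674784883289917 ang 1.6485472897634554 top px if so [[315.9997 247.982 ]]
   top y,z -0.02535435995037873 -0.27081289518226537
   pointer tip px [[264.1453993815336, 266.75525148805036], [264.35089284646807, 280.25971054652587]]
0.14 y,z 0.04812016236425808 0.016324945055685464 r 0.050813914010177465 ang 1.2437269035270262 top px if so [[322.3    249.9699]]
   top y,z -0.012424297502906244 -0.16328590033364102
   pointer tip px [[260.2926822719177, 268.43003213313057], [260.60296839141307, 281.94214822917274]]
0.15 y,z 0.02896569456319735 0.03789112310423068 r 0.04769432536086871 ang 0.6526822416955688 top px if so [[328.7932 252.0193]]
   top y,z 0.0005057649445662411 -0.05575890548501641
   pointer tip px [[256.4085104233474, 270.11783698415945], [256.8253844261383, 283.63711831362207]]
0.16 y,z 0.009811226762136725 0.05945730115277589 r 0.060261354373677606 ang 0.16353925995642085 top px if so [[335.4887 254.1332]]
   top y,z 0.013435827392038698 0.051768089363607966
   pointer tip px [[252.49264384845233, 271.81875359625866], [253.01792437476934, 285.34469832614417]]
```

```bash
cat >> h.py <<'E'
from scipy.spatial.transform import Rotation as Ro
Y2=.053;U=np.array([np.cos(Y2),np.sin(Y2),0]);O=np.array([.5281,-.1515,.092]);H=O+.1*U
def tilt(a,rate=.05):
    T=Ro.from_rotvec(U*a).as_matrix();bot.move_l(H+T@[0,0,.066],rot=T@rot(Y2),rate=rate)
E
python3 - <<'E'
from h import *
print([bot.ik(H+Ro.from_rotvec(U*a).as_matrix()@[0,0,.066],Ro.from_rotvec(U*a).as_matrix()@rot(Y2)) for a in(0,.55)])
bot.move_gripper(.55);bot.move_l([.558,-.1498,.25],rate=.25)
bot.move_ptp([*H[:2],.25],rot(Y2));bot.move_l([*H[:2],.158],rate=.15)
f0=bot.get_force();bot.move_gripper(0,60);print(bot.get_t(),"gap",bot.get_finger_gap()*85,bot.get_force()-f0)
for a in(.08,.16,.24,.32):
    tilt(a);print(a,bot.get_force()-f0,bot.get_wrist_torque())
bot.pause(.8);print(bot.get_t(),bot.get_ee_pos(),bot.get_tcp_rot()[:,2],bot.get_force())
s=bot.grab_frame("scene");cv2.imwrite("pics/s5.png",s);cv2.imwrite("pics/t5.png",bot.grab_frame("top"))
print("red",blobs(s,(240,255,275,285),lambda h,s,v:((h<8)|(h>172))&(s>120),amin=.5))
a=cv2.resize(s[190:320,235:375],None,fx=3,fy=3,interpolation=cv2.INTER_CUBIC);b=cv2.resize(s[250:315,235:280],None,fx=8,fy=6,interpolation=cv2.INTER_CUBIC)
cv2.imwrite("pics/z5.png",np.hstack([a,b]))
E
```

```text
[array([-0.35567627,  0.67604697,  0.78201601,  1.66002241, -0.53893591,
        1.0336533 ,  2.22423377]), array([ 0.12301086,  0.78196959,  0.49531921,  1.46815385, -0.79853175,
        1.41310498,  2.48905453])]
26.5417 gap 13.157660046883814 [-1.64795652  0.36091822  6.55657616]
0.08 [-2.06320043  0.28159078  9.16807888] [ 0.08484146  0.49186531 -0.11813865]
0.16 [-2.46366533  0.25296915  9.05826507] [ 0.10960351  0.41510475 -0.11224968]
0.24 [-2.80247247  0.08322654  8.3416713 ] [-0.00835951  0.32741975 -0.0881372 ]
0.32 [-0.8439109  -0.40051152  7.74085377] [ 0.18916896  0.45369851 -0.02021868]
28.375 [ 0.6293228  -0.16759874  0.15555093] [-0.0152916   0.31341279 -0.94949386] [-0.49850672 -1.8616523   7.75540176]
red [(np.float64(254.05), np.float64(268.4), np.float64(11.3), [3.8, 4.2])]
```

View pics/z5.png

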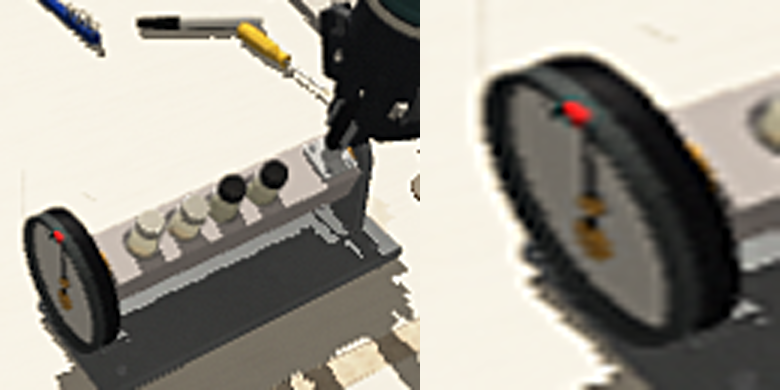

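Four vials are seated and the rack is tilted about 0.32 rad. The red mark, at zoom (574,110), is still left of the pointer line, which runs from the hub at (590,205) through (588,150). I'll work out what's left from the mark's own motion and the pointer line.

```bash
python3 - <<'E'
from h import *
np.set_printoptions(precision=2,suppress=True,linewidth=200)
v=np.array([-U[1],U[0],0])
mk=lambda a,D=.153:proj("scene",[O-U*D+.044*(np.sin(a)*v+np.cos(a)*np.array([0,0,1]))])[0]
print("obs diff",254.05-250.11,268.4-264.17)
for m in np.arange(.25,.56,.05): print(round(m,2),"diff",mk(m-.319)-mk(m),"mark rel hub now",mk(m-.319)-proj("scene",[O-U*.153])[0],"to go px",mk(0)-mk(m-.319))
s=cv2.imread("pics/s5.png");s0=cv2.imread("pics/scene0.png")
for im in(s0,s):
    g=cv2.cvtColor(im,cv2.COLOR_BGR2GRAY);print(g[260:292,244:264])
h=cv2.cvtColor(s,cv2.COLOR_BGR2HSV);print("sat");print(h[262:292,246:262,1])
E
```

```text
obs diff 3.9399999999999977 4.229999999999961
0.25 diff [3.09 3.44] mark rel hub now [  0.23 -12.65] to go px [-0.68 -0.88]
0.3 diff [3.05 3.19] mark rel hub now [ -0.26 -13.29] to go px [-0.19 -0.23]
0.35 diff [3.01 2.93] mark rel hub now [ -0.75 -13.89] to go px [0.31 0.37]
0.4 diff [2.96 2.67] mark rel hub now [ -1.24 -14.46] to go px [0.79 0.94]
0.45 diff [2.9 2.4] mark rel hub now [ -1.73 -14.99] to go px [1.28 1.47]
0.5 diff [2.83 2.12] mark rel hub now [ -2.21 -15.48] to go px [1.76 1.96]
0.55 diff [2.76 1.84] mark rel hub now [ -2.68 -15.93] to go px [2.23 2.41]
[[248 251 254 255 244 155  65  41  17   1   4   4  10  62 161 253 251 245 244 243]
 [254 242 219 174 118  77  68  47  21  19  23  25  20  10  33 159 253 250 245 244]
 [181  89  65  43  55  79  88  86  67  44  36  35  34  30  18  37 157 252 251 246]
 [ 53  12  12  14  23  56  98 104  85  84  51  37  41  40  35  22  38 159 253 253]
 [  9  18  33  77  56  27  81  92  87  95  93  56  43  46  44  39  27  39 158 253]
 [ 12  23  35  99 116  79  48  57  86  95  99  95  48  45  52  47  38  24  33 204]
 [ 17  21  71 111 118 115
[... 6105 characters left out ...]
  13   6  22  27  28  27   6]
 [159  19   9  30  30  29  29  26  47  89 122   7  23  28  30  25]
 [ 45  22  36  17  28  28  27  22  71 163 193 124  37  26  27  24]
 [ 48  73  18  19  30  30  27  20  46 135 195 176  50  23  28  29]
 [ 50 255  18  26  17  29  30  24  17  64 157 160  34  21  31  31]
 [ 44  42  45  18  17  26  28  22  53  77  43  19  24  26  27  28]
 [  1  48 191  19  19  30  27  20 111 193 204   8  22  27  29  28]
 [ 11  43  43  36  18  21  28  17 102 198 193 115  40  22  29  27]
 [ 15  31  52  64  17  19  26  21  66 146 185 192  50  18  25  29]
 [ 14  35  15  10  18  18  21  23  66 155 189 192 129  41  23  29]
 [ 12  46  12  13  29   8  28  23  19  81 169 191 124  38  20  25]]
```

```bash
python3 - <<'E'
from h import *
for a in(.39,.45): tilt(a,rate=.03)
bot.pause(1.5);z=bot.get_tcp_rot()[:,2];print(bot.get_t(),"tilt",np.arctan2(z@np.array([-U[1],U[0],0]),-z[2]),bot.get_ee_pos(),bot.get_force(),bot.get_finger_gap())
fs=[bot.grab_frame("scene") for _ in range(4)];s=np.mean(fs,0).astype(np.uint8);cv2.imwrite("pics/s6.png",s);cv2.imwrite("pics/t6.png",bot.grab_frame("top"))
red=lambda h,s,v:((h<8)|(h>172))&(s>120)
print("red",blobs(s,(240,255,275,285),red,amin=.5),[blobs(cv2.imread(f"pics/{n}.png"),(315,240,355,262),red,amin=.5) for n in("t5","t6")])
g=cv2.cvtColor(s,cv2.COLOR_BGR2GRAY);print(g[264:286,248:262]);print(s[264:276,248:262,2].astype(int)-s[264:276,248:262,1])
a=cv2.resize(s[190:320,235:375],None,fx=3,fy=3,interpolation=cv2.INTER_CUBIC);b=cv2.resize(s[257:296,243:267],None,fx=10,fy=10,interpolation=cv2.INTER_CUBIC)
cv2.imwrite("pics/z6.png",np.hstack([a,b]))
E
```

```text
30.5583 tilt 0.44896069862648824 [ 0.62971474 -0.17561761  0.15232017] [-0.48173816 -2.42856937  7.03617553] 0.15640039979805329
red [(np.float64(255.66), np.float64(270.56), np.float64(10.6), [3.6, 4.6])] [[(np.float64(339.19), np.float64(254.08), np.float64(4.3), [3.2, 1.9])], [(np.float64(341.56), np.float64(254.06), np.float64(3.7), [2.8, 1.9])]]
[[ 55  23  45  82  93  95  91  55  42  45  44  38  27  40]
 [115  92  42  46  85  94  96  92  45  44  53  46  39  21]
 [117 114  93  54  55  87  93  94  71  39  42  45  40  31]
 [113 112 114  71  26  49  84  92  92  60  35  36  37  32]
 [111 111 113 112  74  30  61  87  86  74  51  33  29  27]
 [112 111 111 115  92  44  43  94  92  70  73  35  19  23]
 [112 110 109 112 113  88  67  81  82  76  73  46  20  18]
 [113 110 109 110 112 113  81  54  85  90  71  64  45  25]
 [112 110 110 109 110 112 114  68  37  61  63  63  66  32]
 [113 110 109 109 110 111 117  60  30  41  57  63  66  47]
 [114 110 110 110 109 111 116  72  73  44  51  65  64  63]
 [116 111 109 109 109 111 115  72  75  71  45  50  39  51]
 [103 113 111 109 109 111 116  57  65 1
[... 560 characters left out ...]
1  -2  -4  -3  -3  -4   0   3   3   2   1   0   3]
 [  6   4   1  -2  -3  -3  -3  -4  -1   3   1   1   2   2]
 [  5   5   5   1  -3  -3  -3  -3  -3  -1   2   3   2   2]
 [  4   5   4   3  -1  -4  -5  -7  -5  -3   1   2   1   0]
 [  5   5   4   5   3  -4 -12 -19 -17  -9  -2  -1   0   0]
 [  5   4   5   5   2  -5  29 198  89 -20  -7  -2   0   0]
 [  5   4   4   5   3  -6  30 190 151  23 -14  -5  -1   0]
 [  4   5   4   5   3  -3  30 125 233 134   9  -6  -1   0]
 [  5   5   4   4   4   1  -2  31  98  30  -7  -4  -3  -1]
 [  5   5   5   4   5   3   1  -2  21   2  -7  -4  -2  -2]
 [  4   5   5   5   4   4   3   1   1  -1  -4  -3  -2  -2]
 [  5   4   4   5   4   4   4   3   2   1  -1  -2  -2  -2]]
```

View pics/z6.png

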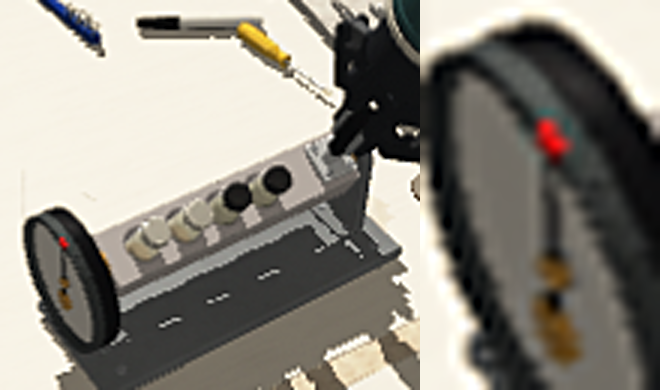

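```bash
python3 - <<'E'
from h import *
from scipy.optimize import least_squares
np.set_printoptions(precision=3,suppress=True)
v=np.array([-U[1],U[0],0]);Z=np.array([0,0,1.])
th=np.array([0,.319,.449])
S=np.array([(250.11,264.17),(254.05,268.4),(255.66,270.56)]);T=np.array([(334.12,254.41),(339.19,254.08),(341.56,254.06)])
pt=lambda r,m,D:O-U*D+r*(np.sin(m-th)[:,None]*v+np.cos(m-th)[:,None]*Z)
def show(name,f,x0):
    q=least_squares(f,x0);print(name,q.x,"res",q.fun)
show("scene r,m,D no bias",lambda x:(proj("scene",pt(*x))-S).ravel(),[.05,.4,.153])
show("scene D=.153 bias free",lambda x:(proj("scene",pt(x[0],x[1],.153))+x[2:4]-S).ravel(),[.05,.4,0,0])
show("both r,m,D, top bias",lambda x:np.r_[(proj("scene",pt(*x[:3]))-S).ravel(),(proj("top",pt(*x[:3]))+x[3:5]-T).ravel()],[.05,.4,.153,0,0])
show("r=.044, both biases, ",lambda x:np.r_[(proj("scene",pt(.044,x[0],.153))+x[1:3]-S).ravel(),(proj("top",pt(.044,x[0],.153))+x[3:5]-T).ravel()],[.4,0,0,0,0])
print("axis in top px at D=.153,.16",proj("top",[O-U*.153+.05*Z,O-U*.16+.05*Z]),"p4 top px by arm",proj("top",[O+.03*U+[0,0,.008]]),"obs 331.97,201.07; scene",proj("scene",[O+.03*U+[0,0,.008]]),"obs 320.77,252.31", "p2",proj("top",[O-.046*U+[0,0,.008]]),proj("scene",[O-.046*U+[0,0,.008]]))
E
```

```text
scene r,m,D no bias [0.056 0.276 0.157] res [ 0.033  0.003 -0.029 -0.052 -0.005  0.047]
scene D=.153 bias free [ 0.056  0.276 -1.626  0.754] res [ 0.015  0.012 -0.024 -0.054  0.008  0.042]
both r,m,D, top bias [0.055 0.279 0.157 0.445 0.904] res [ 0.051  0.041 -0.031 -0.056 -0.015  0.025 -0.114 -0.011  0.174  0.03
 -0.059 -0.019]
r=.044, both biases,  [ 0.129 -3.221 -4.818 -1.074  1.86 ] res [ 0.648  0.192 -0.154 -0.022 -0.494 -0.17   0.844 -0.107 -0.041  0.057
 -0.804  0.051]
axis in top px at D=.153,.16 [[337.973 252.173]
 [338.12  254.289]] p4 top px by arm [[332.881 200.899]] obs 331.97,201.07; scene [[320.685 252.607]] obs 320.77,252.31 p2 [[334.34 222.42]] [[294.801 264.223]]
```

```bash
python3 - <<'E'
from h import *
v=np.array([-U[1],U[0],0]);Z=np.array([0,0,1.]);k=13;x0,y0,x1,y1=240,257,270,303
s0=cv2.imread("pics/scene0.png");s6=cv2.imread("pics/s6.png");P=[]
for im,ov in((s0,0),(s6,1)):
    z=cv2.resize(im[y0:y1,x0:x1],None,fx=k,fy=k,interpolation=cv2.INTER_NEAREST)
    z=np.clip(z.astype(float)*1.5,0,255).astype(np.uint8)
    if ov:
        for D,r,c in((.153,.056,(0,255,255)),(.153,.044,(0,255,0)),(.153,0.001,(255,0,255)),(.157,.056,(255,255,0))):
            for a in np.linspace(0,2*np.pi,40):
                p=proj("scene",[O-U*D+r*(np.sin(a)*v+np.cos(a)*Z)])[0];cv2.circle(z,tuple(int((q-o+.5)*k) for q,o in zip(p,(x0,y0))),1,c,-1)
    P.append(z)
cv2.imwrite("pics/z7.png",np.hstack(P));print(P[0].shape)
# rack tilt check from black caps
for n,th in(("s5",.319),("s6",.449)):
    im=cv2.imread(f"pics/{n}.png");print(blobs(im,(300,238,335,262),lambda h,s,v:v<55))
    R=Ro.from_rotvec(U*th).as_matrix()
    for x in(-.008,.03): print(x,[proj("scene",[O+x*U+Ro.from_rotvec(U*q).as_matrix()@[0,0,.041]])[0].round(2).tolist() for q in(th,th*1.27)])
E
```

```text
(598, 390, 3)
[(np.float64(325.88), np.float64(248.01), np.float64(61.2), [8.8, 9.1]), (np.float64(312.03), np.float64(252.79), np.float64(61.9), [8.9, 9.0])]
-0.008 [[311.76, 252.11], [312.54, 253.33]]
0.03 [[324.77, 246.33], [325.57, 247.53]]
[(np.float64(326.99), np.float64(249.77), np.float64(62.0), [9.0, 9.1]), (np.float64(313.79), np.float64(255.41), np.float64(66.4), [9.2, 9.5])]
-0.008 [[312.93, 253.98], [313.95, 255.83]]
0.03 [[325.96, 248.16], [326.98, 249.97]]
```

View pics/z7.png

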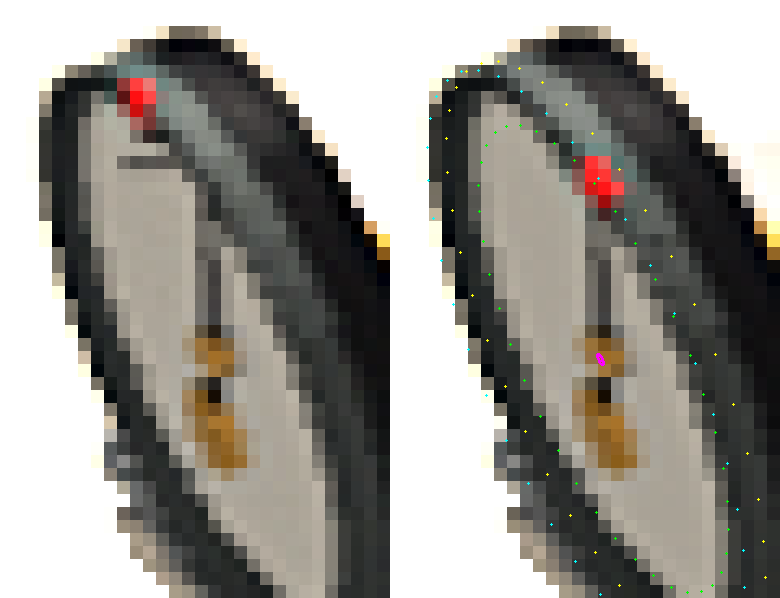

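The ring's front edge (r≈56 mm) stands about 4 mm nearer than the pointer. So the apparent alignment at 0.449 is parallax, and the motion fit gives a mark angle of about 0.28. I'll refine this with more tilt angles and an independent check: the mark against the rim's middle in the top view.

```bash
python3 - <<'E'
from h import *
from scipy.optimize import least_squares
import json
np.set_printoptions(precision=3,suppress=True)
v=np.array([-U[1],U[0],0]);Z=np.array([0,0,1.]);red=lambda h,s,v:((h<8)|(h>172))&(s>120)
D=[]
for a in(.37,.29,.22,.15,.08):
    tilt(a,rate=.06);bot.pause(.15);z=bot.get_tcp_rot()[:,2];th=np.arctan2(z@v,-z[2])
    s=bot.grab_frame("scene");t=bot.grab_frame("top");cv2.imwrite(f"pics/s_{a}.png",s);cv2.imwrite(f"pics/t_{a}.png",t)
    D.append((th,blobs(s,(240,255,275,285),red,amin=.5)[0][:2],blobs(t,(315,240,355,262),red,amin=.5)[0][:2]))
D+=[(.319,(254.05,268.4),(339.19,254.08)),(.449,(255.66,270.56),(341.56,254.06))]
print(bot.get_t())
th=np.array([d[0] for d in D]);S=np.array([d[1] for d in D]);T=np.array([d[2] for d in D]);print(np.c_[th,S,T])
np.savez("d.npz",th=th,S=S,T=T)
pt=lambda r,m,D:O-U*D+r*(np.sin(m-th)[:,None]*v+np.cos(m-th)[:,None]*Z)
def show(n,f,x0):
    q=least_squares(f,x0,loss="soft_l1",f_scale=.1);print(n,q.x,"rms",np.sqrt(np.mean(f(q.x)**2)))
fs=lambda x:(proj("scene",pt(*x[:3]))-S).ravel()
show("scene r,m,D",fs,[.05,.3,.155])
show("scene biasfree",lambda x:(proj("scene",pt(x[0],x[1],.155))+x[2:4]-S).ravel(),[.05,.3,0,0])
show("both",lambda x:np.r_[fs(x),(proj("top",pt(*x[:3]))+x[3:5]-T).ravel()],[.05,.3,.155,0,0])
# rim in top view
g=cv2.cvtColor(cv2.imread("pics/top0.png"),cv2.COLOR_BGR2GRAY);print(g[246:258,316:358])
for yy in(.053,.0566):
    u=np.array([np.cos(yy),np.sin(yy),0]);print("top axis px x at z .092/.147, D .15",proj("top",[O-u*.15,O-u*.155+[0,0,.055]])[:,0])
E
```

```text
33.3083
[[  0.369 254.7   269.18  339.99  254.01 ]
 [  0.289 253.65  267.91  338.88  254.17 ]
 [  0.22  252.7   266.92  337.56  254.21 ]
 [  0.15  251.86  266.04  336.41  254.21 ]
 [  0.08  251.    265.09  335.31  254.31 ]
 [  0.319 254.05  268.4   339.19  254.08 ]
 [  0.449 255.66  270.56  341.56  254.06 ]]
scene r,m,D [0.055 0.281 0.157] rms 0.0539309011472982
scene biasfree [ 0.057  0.318 -0.31   1.577] rms 0.037014564533953784
both [0.055 0.281 0.157 0.389 0.888] rms 0.06284657003126667
[[219 168 140 140 141 141 141 138 139 141 145 146 148 152 145 150 162 169
  176 167 153 138 132 119  99  77  72  77  82  81  79  82  81 105 129 129
  129 131 130 132 130 132]
 [220 175 143 141 139 142 143 143 139 143 145 164 149 126 141 151 161 173
  183 169 155 144 113  93  82  64  66  68  73  68  66  62  64  94 130 134
  133 134 129 132 128 130]
 [220 181 144 142 140 143 142 148 147 147 126 132  97  72  96  90  91  78
   67  65  65  57  42  39  36  28  32  29  31  31  21  29  28  37  41  58
   96 127 130 128 131 129]
 [219 180 146 140 151 144  98  96  58  54  45  53  60  63  81  78  75  65
   56
[... 904 characters left out ...]
 84  81  69  61  60  52  45  43  40  40
   35  98 125 128 131 127]
 [218 181 148 140  98  88  95 100  92  78  75  79  68  63  65  65  80  76
   76  76  66  62  73  58  49  50  55  42  46  47  31  43  42  38  29  36
   69 103 124 130 132 132]
 [218 219 156 102  57  55  48  44  39  35  44  42  43  45  41  43  43  45
   49  43  45  47  43  47  44  39  42  42  38  35  51  80  87  86 101 130
  129 131 132 130 131 129]
 [216 217 218 221 197 154 101  81  87  92  91  49  30  82  92  95  91  93
   92  68  83  85  87  86  81 104 109 126 129 130 133 131 133 127 129 132
  132 134 132 131 129 130]]
top axis px x at z .092/.147, D .15 [336.125 338.2  ]
top axis px x at z .092/.147, D .15 [336.283 338.369]
```

Independent estimates agree: 0.27–0.28 from the scene view, and about 0.26 from the top view, where the rim's middle at 336.2 px matches the arm-based axis. I'll set 0.268 and let it settle.

```bash
python3 - <<'E'
from h import *
v=np.array([-U[1],U[0],0]);red=lambda h,s,v:((h<8)|(h>172))&(s>120)
tilt(.17,rate=.04);tilt(.268,rate=.03);bot.pause(2)
z=bot.get_tcp_rot()[:,2];print(bot.get_t(),"tilt",np.arctan2(z@v,-z[2]),"gap",bot.get_finger_gap(),bot.get_force(),np.abs(bot.get_dq()).max())
s1=bot.grab_frame("scene");bot.pause(.12);s=bot.grab_frame("scene");t=bot.grab_frame("top")
print(blobs(s,(240,255,275,285),red,amin=.5),blobs(t,(315,240,355,262),red,amin=.5),"pointer motion diff",cv2.absdiff(s,s1)[272:284,250:260].max())
cv2.imwrite("pics/s8.png",s)
a=cv2.resize(s[170:320,225:375],None,fx=4,fy=4,interpolation=cv2.INTER_CUBIC);cv2.imwrite("pics/z8.png",a)
E
```

```text
35.975 tilt 0.2676541698259542 gap 0.15483517334768288 [-2.06573835 -3.35922824  8.44900106] 0.0020163109808534383
[(np.float64(253.33), np.float64(267.54), np.float64(10.1), [4.0, 4.1])] [(np.float64(338.4), np.float64(254.16), np.float64(4.3), [3.4, 1.9])] pointer motion diff 3
```

View pics/z8.png

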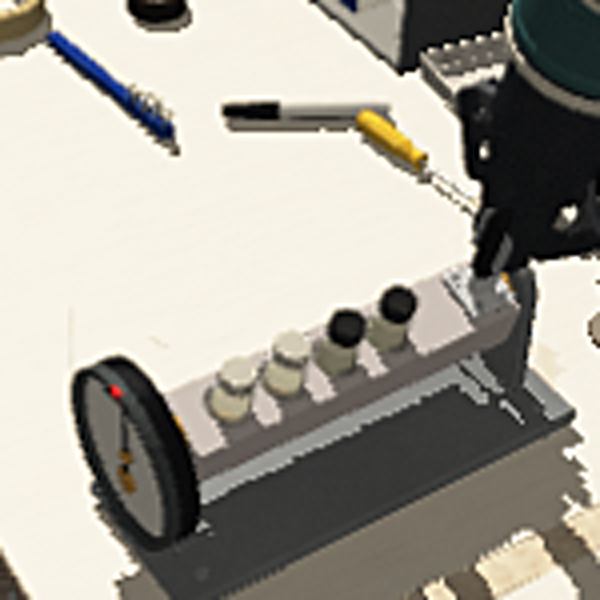

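All four vials are in the rack, the gripper holds the handle, and the pointer is at rest. The red mark in the top view is at 338.4 px against the axis at about 338.2 px, so it stands straight above the pivot. I'm handing the job in.

```bash
python3 -c "
from plant import bot
bot.finish_job();print(bot.get_t())"
```

```text
the job is handed in; nothing more can be done
the job is handed in; nothing more can be done
```

I set both spare vials in the empty pockets: the white-capped one in pocket 2 and the dark-capped one in pocket 4. I then tilted the rack by its handle to 0.268 rad, the angle I measured for the red mark. I handed the job in at about 36 s with the gripper still holding the handle.

**Vials:** each one met the pocket cushion at the expected height. The last picture shows all four in the rack. I did not compare the bystanders' positions before and after.

**Pointer:** it was at rest, with almost no change between two frames 0.12 s or more apart.

**Mark angle:** the measurements did not fully agree. The top view gave about 0.26, and the scene view gave 0.27–0.28. A looser scene-view fit that also allowed a camera offset gave 0.32.

**Alignment:** in the top view, the mark ended within about 0.2 px of straight above the pivot, roughly 0.01 rad. In the scene view it still looks left of the pointer. I put this down to parallax, because the mark appears to sit about 4 mm in front of the pointer.

**Unresolved:** the fits put the mark at a radius of about 55 mm, but the task gives 44 mm. I relied on the angle, which the mark's motion and the top view give largely independently of the radius.

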